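Release the gauge unit from the bench air coupler

TASK

A pressure gauge unit is plugged into one of the two quick couplers on the bench. Push that coupler's spring sleeve back until the unit is released and pops out, let the sleeve snap forward again, then stand the unit upright near the middle of the empty black tray and let go of it. Leave the other coupler's sleeve alone, do not drop the unit or tip it over, and leave the oil bottle and the steel cup where they stand.

Things in the scene. Friction and masses are not known exactly. Their poses are not given: they have to be found in the camera images.
- coupler: Fixed bench coupler that holds the gauge unit. Origin on the bench under it, z up; its axis runs along x, 62 mm up, mouth towards -x; pushing the sleeve back is to +x. Aluminium base plate 84 mm wide, 12 mm thick, from x -165 to +90 mm; grey post at x +54 to +86 mm, 90 mm tall. The gauge unit stands on the plate, on the -x side.
- coupler_sleeve (a joint): Travel of the holding coupler's sleeve, m: 0 forward (home), 0.014 fully back. A spring drives it home, 5.5 N at home, 12 N fully back (up to 3 N more while latched). The latch opens at about 0.008; a spring pin then pushes the plug some 31 mm out to -x within a second, leaving its tip level with the flange's front or just clear. The unit cannot be pulled out while the sleeve is home.
- coupler_rim (a point): Topmost point of the front (-x) face of the holding coupler's sleeve flange; moves with the sleeve; at home 14 mm to -x of the coupler's origin and 84.5 mm up. Flange: steel ring 45 mm in diameter, 8 mm thick; behind it the barrel, 33 mm in diameter. In front runs the 14 mm plug shank: the flange's top 15 mm stand free above it, with 52 mm between flange and gauge unit before release.
- gauge_center (a point): Centre of the gauge unit's block, half-way up. Grey block 46 (x) x 40 (y) x 64 (z) mm, loose, 0.3 to 0.55 kg; z up when upright. Knob on top to 78 mm above the underside; black dial 40 mm in diameter, 17 mm deep on the -x face; brass plug along x from the +x face, 18 mm above this point, its tip 106 mm from it. The y faces are free for a grasp.
- gauge_nose (a point): Tip of the gauge unit's brass plug (shank 14 mm in diameter, with a narrower neck just behind the tip), on the plug's axis. Once released, draw it a further 10 mm or more to the coupler's -x before lifting, so that the tip is clear of the mouth.
- tray: Fixed, empty black tray 180 (x) x 160 (y) x 30 mm tall, open on top, walls and floor 4 to 5 mm. Origin on the bench under its centre, x along its longer side. The plug is higher than the tray's walls and may overhang them.
- spare: The other fixed coupler, the same in shape and size, with nothing plugged in; same frame convention.
- spare_sleeve (a joint): Travel of the empty coupler's sleeve, m; 0 = forward. To be left alone.
- oil: White plastic oil bottle 52 mm in diameter, 130 mm tall, standing beyond the couplers and tray. Origin at the centre of its underside.
- cup: Steel cup 66 mm in diameter, 70 mm tall, standing on the robot's side of the couplers and tray. Origin at the centre of its underside.
Mind the look-alikes: they are no part of the job. What is shaped like the part that bears gauge_center but green or purple is not meant.

How it is judged:
By the outcome, as a careful person would: the job done as asked, in the order asked, and still so for the second after the job is handed in, with the robot touching nothing.
It also fails if it takes over 58 s, if anything falls off the work surface, if the arm or the gripper's body presses on something with over 40 N, if the wrist force passes 120 N, or if a joint passes its speed limit or range.

ROBOT

A 6-joint arm with a two-finger parallel gripper is mounted at the origin on the work surface. World frame = base frame: x ahead of the robot, y to its left, z up, the work surface at z = 0. Lengths are in m, angles in rad, forces in N, time in s.
With the tool pointing down it reaches from about 0.3 to 0.875 m from the base axis. Payload 6.4 kg.
Tool frame: the origin (TCP) lies between the finger pads; the fingertips stand ctrl.tip_extent ahead of it and the grasp point (between the pads) is the TCP (ctrl.tip_extent is the distance from the TCP to the fingertips, in m); z points along the fingers, y is the line along which they close (so a half turn about z gives the same grasp; the last joint's range is limited). The gripper opens to 85 mm and grips with 20 to 120 N. Pads are 22 mm wide; open, the fingers measure 114 mm over their backs; the gripper's body (76 mm by 85 mm) begins 54 mm behind the grasp point. The pads swing forward as they close: fully open they stand 13 mm farther back than shut.
Start: joints at [-1.355, 0.181, 1.607, -0, 1.354, -0.206], TCP at [0.235, -0.525, 0.25] pointing down, gripper open.
Joint ranges: [-2.99, 2.99], [-0.89, 2.07], [0.3, 2.58], [-1.14, 4.28], [0, 2.63], [-3.12, 3.12]. Speed limits (rad/s): [2.57, 2.57, 3.01, 3.14, 3.14, 3.14].

INTERFACE

Orientations are given as a unit quaternion [w, x, y, z].
In Python, from bench import ctrl gives the robot as it stands.
- The arm moves only by the tool send_rows, never from a script. Its arguments are lists of equal length, an entry for each row: "dr": the turn, a rotation vector about the tool's x, y, z in units of 6 degrees (1.0 is 6 degrees), a list of three; "xyz": the shift along the tool's x, y, z in cm, a list of three; "jaw": the opening in per cent of the stroke, from 0 (shut) to 100 (fully open). In form: {"dr": [[wx, wy, wz], ...], "xyz": [[dx, dy, dz], ...], "jaw": [jaw, ...]}. A call has exactly 8 rows; each row is the pose to reach, as a shift and turn from the pose commanded when the call began, along the tool's axes at that moment; what a row does not reach only later rows make up. A row lasts 1/8 s, in which the tool goes at most 62.5 mm and 10.7 degrees, less where a joint would pass 70% of its speed; a pose out of reach is approached as far as the arm can. A call with a gripper value outside its range is refused whole. The fingers move at their own pace and stop on an object; the grip force is fixed at half the most. Time passes only in rows, so rows that repeat a pose let the fingers close, or fill a call up. It gives the time, the measured TCP pose, the force, the opening and the grip force at its end, in the units of the state.
- ctrl.get_obs(): the state, without advancing time (a new reading comes with each control period).
- ctrl.camera(name): name is "scene" or "top" or "wrist"; returns the picture (420x560x3 uint8, red, green, blue); there is no depth.
- ctrl.calibration(name): a dict with "camera_matrix" (3x3 intrinsics, pixels), "world_from_camera" (4x4, takes a point from camera to world coordinates). Camera axes: x right, y up, looking along -z (the intrinsics and any distortion apply to the point x, -y, -z); pixel columns grow to the right and rows downward; lengths in m; the calibration is good to about 2 mm. A picture is of the moment at which its call begins: read the wrist's pose just before it. calibration takes no time and is no camera call; for the wrist camera it gives the pose at the moment of the call.
- ctrl.hand_in(): hands the job in; it is judged then, once.
The state is a dict: "time_s": time; "q": joint angles; "dq": joint speeds; "joint_efforts": joint torques, N m; "eef_pos": TCP position; "eef_rot": TCP orientation; "wrist_force": force on the tool from outside, world axes, zero at the start; "torque": the same for the moment, N m; "opening": opening from 0.0 (shut) to 1.0 (fully open); "grasp_force": force on a finger pad.
Only numpy, scipy, OpenCV 4.12 (cv2) and the standard library are available. Lean on these libraries where they do the work, as an engineer would, in place of code of your own. Each camera call takes 0.05 s, during which the arm holds its last target. There are 200 camera calls.

## Working session

There is one attempt and no reset: what is moved stays moved. The work goes in short steps, Python scripts to look and compute and a tool call to move; the robot and the scene stay as the last step left them, time stands still between calls to the robot, and variables do not carry over. Pictures are saved under pics/ and viewed, at most 10 in all, crops included, and the job is handed in when it is done.

Besides the shell and the picture viewer there is one more tool, called after ">>>" by a JSON object that holds its "fn" and its "kwargs". send_rows: Moves the arm, as the interface text tells. Its arguments: {"type":"object","properties":{"dr":{"type":"array","items":{"type":"array","items":{"type":"number"}}},"xyz":{"type":"array","items":{"type":"array","items":{"type":"number"}}},"jaw":{"type":"array","items":{"type":"number"}}},"required":["dr","xyz","jaw"]}

```bash
mkdir -p pics; ls; python3 - <<'E'
from bench import ctrl
import cv2,numpy as np
o=ctrl.get_obs()
print(o['time_s'],o['eef_pos'],o['eef_rot'],ctrl.tip_extent)
for n in('scene','top'):
    cv2.imwrite(f'pics/{n}0.png',ctrl.camera(n)[:,:,::-1])
    c=ctrl.calibration(n);print(n,{k:np.round(v,4).tolist() if not isinstance(v,str) else v for k,v in c.items()})
E
```

```text
pics
0.0 [ 0.23531764 -0.52406756  0.24937437] [-8.79120492e-04  9.77842763e-01  2.09338860e-01 -4.79535364e-06] 0.019
scene {'camera_matrix': [[455.1835, 0.0, 283.0943], [0.0, 455.1835, 209.803], [0.0, 0.0, 1.0]], 'world_from_camera': [[0.1257, -0.7957, 0.5925, 1.2133], [0.992, 0.1088, -0.0642, -0.1852], [-0.0134, 0.5958, 0.803, 1.0587], [0.0, 0.0, 0.0, 1.0]]}
top {'camera_matrix': [[529.2388, 0.0, 268.6714], [0.0, 529.2388, 212.9148], [0.0, 0.0, 1.0]], 'world_from_camera': [[-0.0035, 0.9985, -0.0543, 0.4217], [-1.0, -0.0033, 0.0047, -0.0921], [0.0045, 0.0543, 0.9985, 1.5075], [0.0, 0.0, 0.0, 1.0]]}
```

View pics/scene0.png

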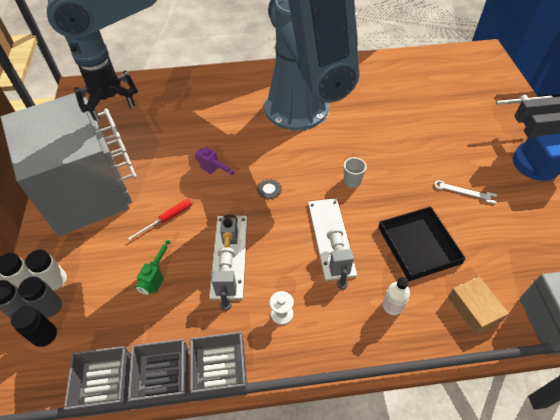

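View pics/top0.png

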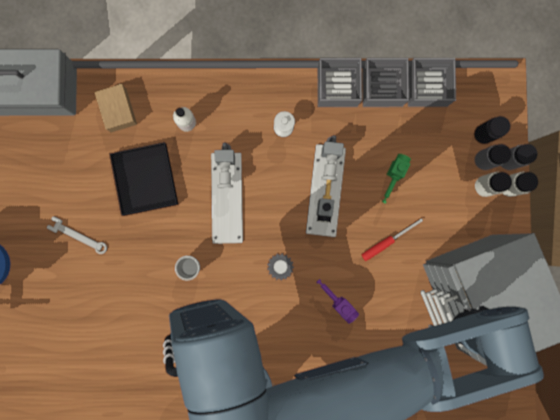

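The unit is plugged into the right-hand coupler in the top view (325,190), with its dial towards the robot. The tray is at (144,179) and the spare coupler at (227,195). Next I measure plate edges and features.

```bash
cat > h.py <<'E'
from bench import ctrl
import cv2,numpy as np
def ray(n,p,z,c=None):
    c=c or ctrl.calibration(n);K=np.array(c['camera_matrix']);T=np.array(c['world_from_camera'])
    p=np.atleast_2d(p).astype(float)
    d=np.c_[(p[:,0]-K[0,2])/K[0,0],-(p[:,1]-K[1,2])/K[1,1],-np.ones(len(p))]@T[:3,:3].T
    return T[:3,3]+d*((z-T[2,3])/d[:,2])[:,None]
def proj(n,P,c=None):
    c=c or ctrl.calibration(n);K=np.array(c['camera_matrix']);T=np.array(c['world_from_camera'])
    q=(np.atleast_2d(P)-T[:3,3])@T[:3,:3]
    return np.c_[K[0,0]*q[:,0]/-q[:,2]+K[0,2],-K[1,1]*q[:,1]/-q[:,2]+K[1,2]]
E
python3 - <<'E'
from h import *
im=cv2.imread('pics/top0.png');hsv=cv2.cvtColor(im,cv2.COLOR_BGR2HSV)
for nm,(x0,y0,x1,y1),f,z in(('coup',(295,130,355,245),lambda h:(h[...,1]<60)&(h[...,2]>120),.012),('spare',(200,145,255,250),lambda h:(h[...,1]<60)&(h[...,2]>120),.012),('tray',(100,130,188,225),lambda h:h[...,2]<60,.03)):
    m=np.zeros(im.shape[:2],np.uint8);m[y0:y1,x0:x1]=f(hsv[y0:y1,x0:x1])*255
    m=cv2.morphologyEx(m,cv2.MORPH_OPEN,np.ones((3,3)))
    c=np.vstack([k for k in cv2.findContours(m,0,2)[0] if cv2.contourArea(k)>60])
    r=cv2.minAreaRect(c);b=cv2.boxPoints(r);w=ray('top',b,z)
    print(nm,b.round(1).tolist(),'\n',w.round(4).tolist(),w.mean(0).round(4),[round(float(np.linalg.norm(w[i]-w[i-1])),4) for i in range(4)])
a=cv2.resize(im[130:245,180:360],None,fx=4.4,fy=4.4,interpolation=cv2.INTER_CUBIC);cv2.imwrite('pics/crop.png',a)
E
```

```text
coup [[305.3999938964844, 233.0], [315.70001220703125, 140.5], [345.8999938964844, 143.89999389648438], [335.6000061035156, 236.39999389648438]] 
 [[0.4458, -0.2027, 0.012], [0.7094, -0.234, 0.012], [0.6995, -0.32, 0.012], [0.436, -0.2879, 0.012]] [ 0.5727 -0.2612  0.012 ] [0.0858, 0.2655, 0.0866, 0.2655]
spare [[210.6999969482422, 150.10000610351562], [241.0, 149.60000610351562], [242.39999389648438, 242.6999969482422], [212.10000610351562, 243.1999969482422]] 
 [[0.6828, 0.0655, 0.012], [0.6839, -0.0208, 0.012], [0.4192, -0.0246, 0.012], [0.4182, 0.0609, 0.012]] [0.551  0.0202 0.012 ] [0.2646, 0.0863, 0.2647, 0.0855]
tray [[109.19999694824219, 153.1999969482422], [165.60000610351562, 141.89999389648438], [178.0, 203.8000030517578], [121.5999984741211, 215.10000610351562]] 
 [[0.6717, 0.3484, 0.03], [0.7032, 0.1904, 0.03], [0.5284, 0.1546, 0.03], [0.4974, 0.3116, 0.03]] [0.6002 0.2512 0.03  ] [0.1781, 0.161, 0.1784, 0.16]
```

View pics/crop.png

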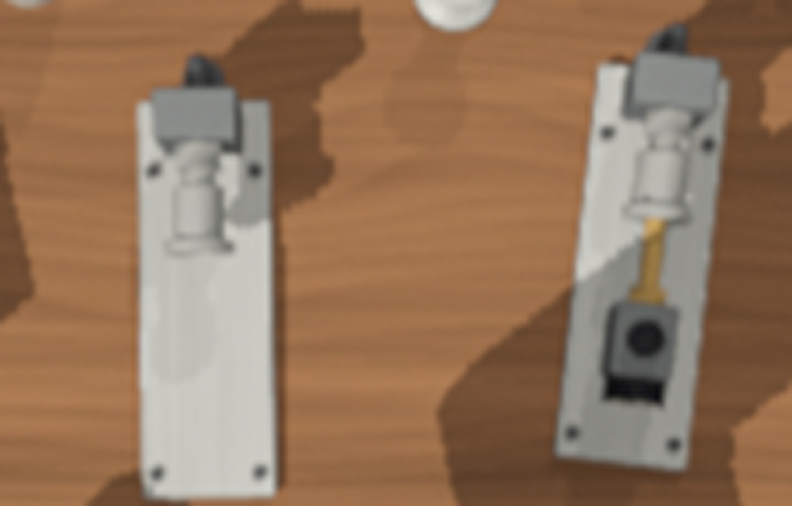

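The plug is visible from the flange front at about (658,215) in the crop to the block, with the knob at (645,338). I check the frame by projection and compute the first move.

```bash
cat >> h.py <<'E'
from scipy.spatial.transform import Rotation as R
def rel(targets):
    """targets: (x,y,z,yaw of tool x deg), tool down -> dr units, cm in the current tool frame"""
    o=ctrl.get_obs();q=o['eef_rot'];A=R.from_quat([q[1],q[2],q[3],q[0]])
    for x,y,z,w in targets:
        B=R.from_euler('z',w,degrees=True)*R.from_euler('x',180,degrees=True)
        print('dr',np.round(np.degrees((A.inv()*B).as_rotvec())/6,2).tolist(),'xyz',np.round(100*A.inv().apply(np.array([x,y,z])-o['eef_pos']),2).tolist())
E
python3 - <<'E'
from h import *
y=np.arctan2(-.0316,.2635);u=np.array([np.cos(y),np.sin(y)]);O=np.array([.4409,-.2453])+.166*u
v=np.array([-u[1],u[0]])
L=lambda a,b,z:[*(O+a*u+b*v),z]
print('O',O,np.degrees(y))
k=ray('top',[326.6,206.8],.090)[0];print('knob local',(k[:2]-O)@u,(k[:2]-O)@v)
P=[L(-14,0,84.5)] and [L(-.014,0,.0845),L(-.089,0,.09),L(.09,.042,.012),L(.09,-.042,.012),L(-.165,.042,.012),L(-.165,-.042,.012)]
for n in('top','scene'):
    p=proj(n,P);print(n,p.round(1).tolist())
    im=cv2.imread(f'pics/{n}0.png')
    im=cv2.resize(im,None,fx=4,fy=4,interpolation=cv2.INTER_CUBIC)
    for a in p: cv2.circle(im,tuple(int(t) for t in (a+.5)*4),3,(0,0,255),-1)
    c=(p.mean(0)*4).astype(int);cv2.imwrite(f'pics/{n}p.png',im[c[1]-230:c[1]+230,c[0]-190:c[0]+190])
cv2.imwrite('pics/p.png',np.hstack([cv2.imread('pics/topp.png'),cv2.imread('pics/scenep.png')]))
t=L(-.037,0,.25)
rel([(.235,-.30,.25,-6.8),(*t,-6.8)])
E
```

```text
O [ 0.60571903 -0.26506577] -6.838486282495646
knob local -0.09158155144529442 -0.0001451656987811311
top [[329.5, 178.5], [326.7, 205.8], [315.8, 143.8], [345.1, 147.2], [305.8, 232.7], [335.3, 236.1]]
scene [[226.4, 247.3], [228.1, 221.7], [243.6, 297.7], [210.1, 298.1], [247.6, 215.3], [218.1, 215.7]]
dr [-0.02, 0.0, 5.16] xyz [9.15, -20.46, -0.02]
dr [-0.02, 0.0, 5.16] xyz [41.23, -10.38, -0.02]
```

View pics/p.png

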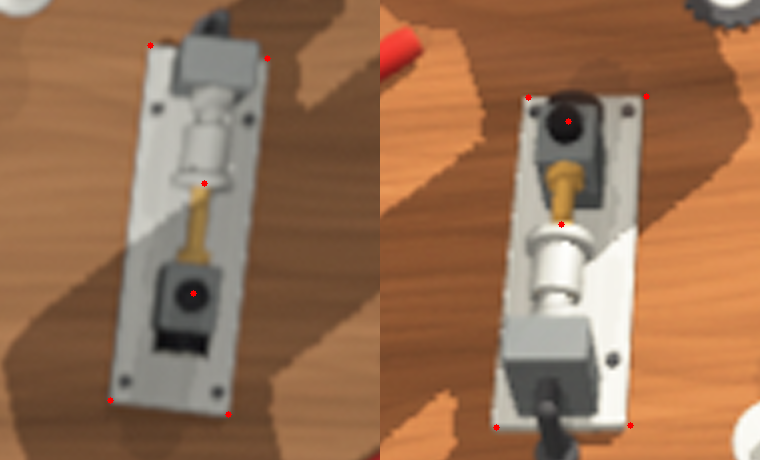

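The projected corners, rim and knob sit on the picture to within about 2 mm. I move above the gap in front of the flange, closing the jaw.

>>> {"fn": "send_rows", "kwargs": {"dr": [[0, 0, 1], [0, 0, 2], [0, 0, 3], [0, 0, 4], [0, 0, 5.16], [0, 0, 5.16], [0, 0, 5.16], [0, 0, 5.16]], "xyz": [[1.5, -5, 0], [4, -10, 0], [6.5, -15, 0], [9.15, -20.4, 0], [14, -18.8, 0], [19, -17.3, 0], [24, -15.7, 0], [29, -14.2, 0]], "jaw": [0, 0, 0, 0, 0, 0, 0, 0]}}

```text
time_s: 1.1
eef_pos: [0.4435, -0.2757, 0.2501]
eef_rot: [0.0, 0.998, -0.059, -0.0]
wrist_force: [0.6, -1.2, -0.4]
opening: -0.0
grasp_force: 0.0
```

```bash
python3 - <<'E'
from h import *
o=ctrl.get_obs();print(o['time_s'],o['eef_pos'],o['opening'])
O=np.array([.6057,-.2651]);u=np.array([.9929,-.119])
p=O-.037*u
rel([(*p,.25,-6.84),(*p,.13,-6.84)])
E
```

```text
1.1 [ 0.44348675 -0.27570773  0.25013847] -0.0003294569937668341
dr [0.0, 0.0, 0.01] xyz [12.28, -2.97, 0.01]
dr [0.0, 0.0, 0.01] xyz [12.28, -2.97, 12.01]
```

>>> {"fn": "send_rows", "kwargs": {"dr": [[0, 0, 0], [0, 0, 0], [0, 0, 0], [0, 0, 0], [0, 0, 0], [0, 0, 0], [0, 0, 0], [0, 0, 0]], "xyz": [[4, -1, 0], [8, -2, 0], [12.3, -3, 0], [12.3, -3, 3], [12.3, -3, 6], [12.3, -3, 9], [12.3, -3, 12], [12.3, -3, 12]], "jaw": [0, 0, 0, 0, 0, 0, 0, 0]}}

```text
time_s: 2.1
eef_pos: [0.5655, -0.2597, 0.127]
eef_rot: [-0.002, 0.998, -0.059, -0.003]
wrist_force: [0.4, -0.2, 0.6]
opening: 0.002
grasp_force: 0.0
```

```bash
python3 - <<'E'
from h import *
o=ctrl.get_obs();print(o['time_s'],o['eef_pos'],o['wrist_force'])
O=np.array([.6057,-.2651]);u=np.array([.9929,-.119])
a=ctrl.camera('wrist')[:,:,::-1];b=ctrl.camera('top')[:,:,::-1];c=ctrl.camera('scene')[:,:,::-1]
f=lambda i,y,x:cv2.resize(i[y:y+100,x:x+100],(400,400),interpolation=cv2.INTER_CUBIC)
cv2.imwrite('pics/w1.png',np.hstack([cv2.resize(a,(400,300)),f(c,180,180)[:300]]))
rel([(*(O-.037*u),.091,-6.84)])
E
```

```text
2.1 [ 0.56551388 -0.25966437  0.12698898] [ 0.41061208 -0.17569181  0.57172275]
dr [0.01, -0.01, 0.01] xyz [0.06, -0.1, 4.06]
```

View pics/w1.png

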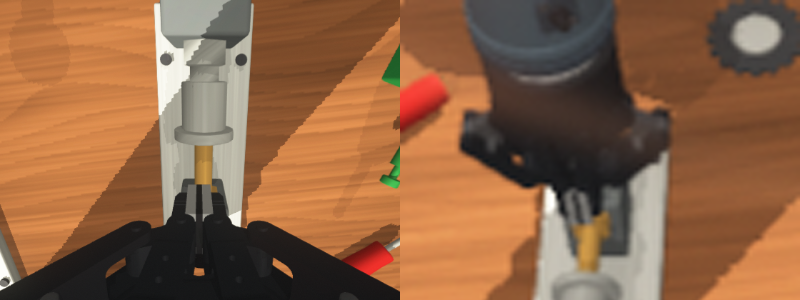

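The wrist view shows the closed fingers centred on the plug in front of the flange, and clear of it. I descend into the gap.

>>> {"fn": "send_rows", "kwargs": {"dr": [[0, 0, 0], [0, 0, 0], [0, 0, 0], [0, 0, 0], [0, 0, 0], [0, 0, 0], [0, 0, 0], [0, 0, 0]], "xyz": [[0, 0, 1], [0, 0, 2], [0, 0, 3], [0, 0, 3.4], [0, 0, 3.6], [0, 0, 3.6], [0, 0, 3.6], [0, 0, 3.6]], "jaw": [0, 0, 0, 0, 0, 0, 0, 0]}}

```text
time_s: 3.25
eef_pos: [0.5678, -0.2612, 0.0947]
eef_rot: [0.0, 0.998, -0.059, 0.0]
wrist_force: [-0.1, -0.8, -0.2]
opening: 0.001
grasp_force: 0.0
```

>>> {"fn": "send_rows", "kwargs": {"dr": [[0, 0, 0], [0, 0, 0], [0, 0, 0], [0, 0, 0], [0, 0, 0], [0, 0, 0], [0, 0, 0], [0, 0, 0]], "xyz": [[0, 0, 0.2], [0.4, 0, 0.2], [0.8, 0, 0.2], [1.1, 0, 0.2], [1.3, 0, 0.2], [1.5, 0, 0.2], [1.6, 0, 0.2], [1.6, 0, 0.2]], "jaw": [0, 0, 0, 0, 0, 0, 0, 0]}}

```text
time_s: 4.25
eef_pos: [0.582, -0.2628, 0.0922]
eef_rot: [-0.0, 0.998, -0.059, -0.002]
wrist_force: [-7.8, 1.1, 4.5]
opening: -0.005
grasp_force: 3.5
```

Contact is at about 8 N. I push on by about 9 mm.

>>> {"fn": "send_rows", "kwargs": {"dr": [[0, 0, 0], [0, 0, 0], [0, 0, 0], [0, 0, 0], [0, 0, 0], [0, 0, 0], [0, 0, 0], [0, 0, 0]], "xyz": [[0.2, 0, 0], [0.4, 0, 0], [0.6, 0, 0], [0.8, 0, 0], [0.9, 0, 0], [0.9, 0, 0], [0.9, 0, 0], [0.9, 0, 0]], "jaw": [0, 0, 0, 0, 0, 0, 0, 0]}}

```text
time_s: 5.25
eef_pos: [0.5903, -0.2638, 0.0922]
eef_rot: [-0.0, 0.998, -0.059, -0.003]
wrist_force: [-9.9, 1.2, 6.1]
opening: -0.0
grasp_force: 4.9
```

```bash
python3 - <<'E'
from h import *
b=ctrl.camera('wrist')[:,:,::-1];c=ctrl.camera('scene')[:,:,::-1]
f=lambda i,y,x:cv2.resize(i[y:y+100,x:x+100],(400,400),interpolation=cv2.INTER_CUBIC)
cv2.imwrite('pics/w2.png',np.hstack([cv2.resize(b,(533,400)),f(c,180,180)[:,:260]]))
E
```

```text
(no output)
```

View pics/w2.png

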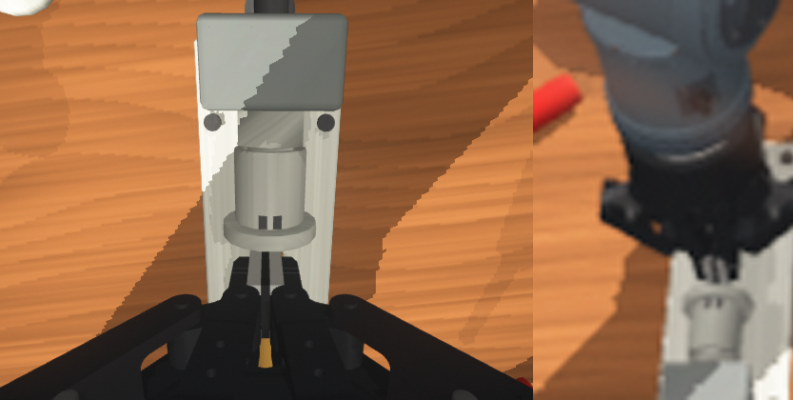

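>>> {"fn": "send_rows", "kwargs": {"dr": [[0, 0, 0], [0, 0, 0], [0, 0, 0], [0, 0, 0], [0, 0, 0], [0, 0, 0], [0, 0, 0], [0, 0, 0]], "xyz": [[0.1, 0, 0], [0.2, 0, 0], [0.2, 0, 0], [0.2, 0, 0], [0.2, 0, 0], [0.2, 0, 0], [0.2, 0, 0], [0.2, 0, 0]], "jaw": [0, 0, 0, 0, 0, 0, 0, 0]}}

```text
time_s: 6.35
eef_pos: [0.5921, -0.2641, 0.0922]
eef_rot: [-0.001, 0.998, -0.059, -0.003]
wrist_force: [-11.3, 1.8, 6.7]
opening: -0.002
grasp_force: 5.3
```

>>> {"fn": "send_rows", "kwargs": {"dr": [[0, 0, 0], [0, 0, 0], [0, 0, 0], [0, 0, 0], [0, 0, 0], [0, 0, 0], [0, 0, 0], [0, 0, 0]], "xyz": [[-0.8, 0, 0], [-1.6, 0, 0], [-2.4, 0, 0], [-2.6, 0, 0], [-2.6, 0, -2], [-2.6, 0, -6], [-2.6, 0, -11], [-2.6, 0, -16]], "jaw": [0, 0, 0, 0, 0, 0, 20, 50]}}

```text
time_s: 7.35
eef_pos: [0.569, -0.2612, 0.2556]
eef_rot: [0.0, 0.998, -0.059, 0.001]
wrist_force: [0.5, -0.5, 0.1]
opening: 0.395
grasp_force: 0.0
```

>>> {"fn": "send_rows", "kwargs": {"dr": [[0, 0, 0], [0, 0, 0], [0, 0, 0], [0, 0, 0], [0, 0, 0], [0, 0, 0], [0, 0, 0], [0, 0, 0]], "xyz": [[-5, 0, 0], [-10, 0, 0], [-15, 0, 0], [-16, 0, 0], [-16, 0, 0], [-16, 0, 0], [-16, 0, 0], [-16, 0, 0]], "jaw": [90, 90, 90, 90, 90, 90, 90, 90]}}

```text
time_s: 8.35
eef_pos: [0.4102, -0.2423, 0.2521]
eef_rot: [-0.0, 0.998, -0.059, -0.0]
wrist_force: [-0.1, -0.1, 0.9]
opening: 0.895
grasp_force: 0.0
```

```bash
python3 - <<'E'
from h import *
o=ctrl.get_obs();print(o['time_s'],o['eef_pos'],o['opening'])
b=ctrl.camera('wrist')[:,:,::-1];t=ctrl.camera('top')[:,:,::-1];c=ctrl.camera('scene')[:,:,::-1]
cv2.imwrite('pics/w3a.png',b);cv2.imwrite('pics/t3.png',t);cv2.imwrite('pics/s3.png',c)
f=lambda i,y,x:cv2.resize(i[y:y+100,x:x+65],(260,400),interpolation=cv2.INTER_CUBIC)
cv2.imwrite('pics/w3.png',np.hstack([cv2.resize(b,(533,400)),f(t,140,295)]))
k=ctrl.calibration('wrist');np.save('pics/w3.npy',k,allow_pickle=True)
E
```

```text
8.35 [ 0.41016027 -0.24226587  0.2520788 ] 0.8950135158188655
```

View pics/w3.png

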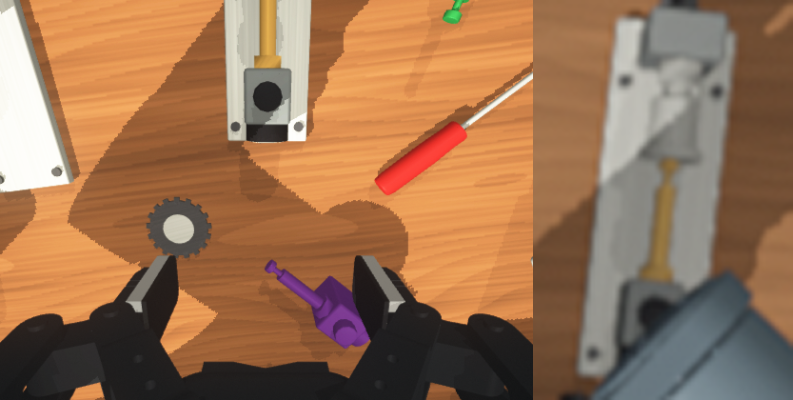

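The unit has popped out and stands upright with its knob at wrist pixel (280,101). The plug tip is level with the flange, which is forward again. I compute the grasp.

```bash
python3 - <<'E'
from h import *
k=np.load('pics/w3.npy',allow_pickle=True).item()
im=cv2.imread('pics/w3a.png');g=im.max(2)
m=np.zeros(g.shape,np.uint8);m[78:124,262:300]=(g[78:124,262:300]<45)*255
M=cv2.moments(m);p=[M['m10']/M['m00'],M['m01']/M['m00']];print(p)
w=ray('wrist',p,.090,k)[0];O=np.array([.6057,-.2651]);u=np.array([.9929,-.119]);v=np.array([.119,.9929])
print('knob',w,(w[:2]-O)@u,(w[:2]-O)@v)
# block edges: gray left/right edges, far top edge
w2=ray('wrist',np.array([[244,68],[291,68],[244,122],[291,122]])*560/533,.076,k)
print(np.c_[(w2[:,:2]-O)@u,(w2[:,:2]-O)@v])
rel([(*w[:2],.16,-6.84),(*w[:2],.053,-6.84)])
E
```

```text
[280.4865629420085, 101.13861386138613]
knob [ 0.4848857  -0.25298287  0.09      ] -0.12139846049965078 -0.0023458037078453575
[[-0.09895988  0.01660614]
 [-0.09892974 -0.02223115]
 [-0.14248017  0.01734439]
 [-0.14244832 -0.02322533]]
dr [-0.0, 0.0, 0.01] xyz [7.59, 0.19, 9.2]
dr [-0.0, 0.0, 0.01] xyz [7.59, 0.19, 19.9]
```

>>> {"fn": "send_rows", "kwargs": {"dr": [[0, 0, 0], [0, 0, 0], [0, 0, 0], [0, 0, 0], [0, 0, 0], [0, 0, 0], [0, 0, 0], [0, 0, 0]], "xyz": [[4, 0.1, 0], [7.6, 0.15, 3], [7.6, 0.15, 7], [7.6, 0.15, 10.5], [7.6, 0.15, 13.5], [7.6, 0.15, 16], [7.6, 0.15, 18.5], [7.6, 0.15, 20.2]], "jaw": [95, 95, 95, 95, 95, 95, 95, 95]}}

```text
time_s: 9.5
eef_pos: [0.4846, -0.2524, 0.0489]
eef_rot: [-0.0, 0.998, -0.059, -0.001]
wrist_force: [0.4, 0.1, 0.4]
opening: 0.951
grasp_force: 0.0
```

>>> {"fn": "send_rows", "kwargs": {"dr": [[0, 0, 0], [0, 0, 0], [0, 0, 0], [0, 0, 0], [0, 0, 0], [0, 0, 0], [0, 0, 0], [0, 0, 0]], "xyz": [[0, 0, 0], [0, 0, 0], [0, 0, 0], [0, 0, 0], [0, 0, 0], [0, 0, 0], [0, 0, 0], [0, 0, 0]], "jaw": [80, 65, 55, 48, 42, 35, 30, 30]}}

```text
time_s: 10.5
eef_pos: [0.4855, -0.2531, 0.0512]
eef_rot: [0.0, 0.998, -0.059, 0.001]
wrist_force: [-0.2, 0.9, 5.8]
opening: 0.462
grasp_force: 61.5
```

>>> {"fn": "send_rows", "kwargs": {"dr": [[0, 0, 0], [0, 0, 0], [0, 0, 0], [0, 0, 0], [0, 0, 0], [0, 0, 0], [0, 0, 0], [0, 0, 0]], "xyz": [[-0.5, 0, -0.05], [-1, 0, -0.1], [-1.6, 0, -0.1], [-2.2, 0, -0.1], [-2.8, 0, -0.1], [-2.8, 0, -1], [-2.8, 0, -2], [-2.8, 0, -4]], "jaw": [30, 30, 30, 30, 30, 30, 30, 30]}}

```text
time_s: 11.5
eef_pos: [0.4565, -0.2489, 0.0903]
eef_rot: [-0.001, 0.998, -0.059, -0.001]
wrist_force: [0.4, 0.3, -2.2]
opening: 0.462
grasp_force: 60.8
```

>>> {"fn": "send_rows", "kwargs": {"dr": [[0, 0, 0], [0, 0, 0], [0, 0, 0], [0, 0, 0], [0, 0, 0], [0, 0, 0], [0, 0, 0], [0, 0, 0]], "xyz": [[0, 0, -3], [0, 0, -6], [0, 0, -9], [0, 0, -11.5], [0, 0, -13], [0, 0, -13], [0, 0, -13], [0, 0, -13]], "jaw": [30, 30, 30, 30, 30, 30, 30, 30]}}

```text
time_s: 12.5
eef_pos: [0.4566, -0.249, 0.2189]
eef_rot: [-0.001, 0.998, -0.059, -0.001]
wrist_force: [0.4, -0.4, -3.2]
opening: 0.459
grasp_force: 60.9
```

```bash
python3 - <<'E'
from h import *
o=ctrl.get_obs();print(o['time_s'],o['eef_pos'],o['opening'],o['grasp_force'],o['wrist_force'],o['q'])
b=ctrl.camera('wrist')[:,:,::-1];t=ctrl.camera('top')[:,:,::-1];c=ctrl.camera('scene')[:,:,::-1]
f=lambda i,y,x:cv2.resize(i[y:y+130,x:x+85],(260,400),interpolation=cv2.INTER_CUBIC)
cv2.imwrite('pics/w4.png',np.hstack([cv2.resize(b,(533,400)),f(c,160,180)]))
rel([(.60,.25,.19,-6.84),(.60,.25,.19,11.6),(.60,.25,.05,11.6)])
E
```

```text
12.5 [ 0.45655056 -0.24895887  0.21893145] 0.45909467772985196 60.871474742889404 [ 0.36703531 -0.41695237 -3.23157136] [-7.27714100e-01  9.05797535e-02  1.77432004e+00 -5.42353482e-05
  1.27922049e+00  9.61671235e-01]
dr [-0.01, 0.01, 0.01] xyz [8.31, -51.26, 2.99]
dr [-0.01, 0.01, -3.07] xyz [8.31, -51.26, 2.99]
dr [-0.01, 0.01, -3.07] xyz [8.32, -51.25, 16.99]
```

View pics/w4.png

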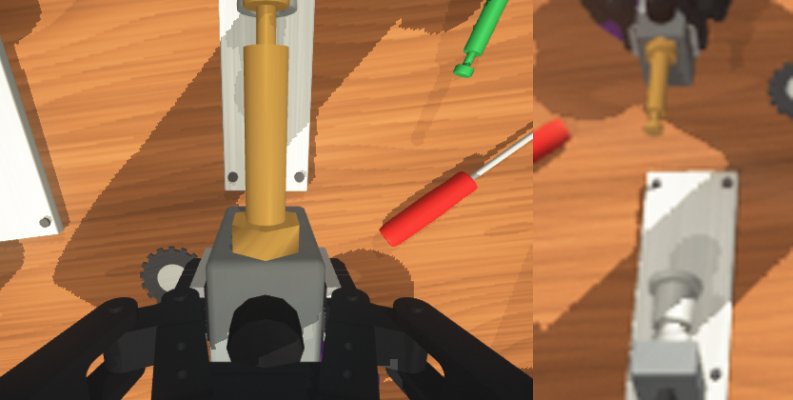

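The unit is held upright and its plug is clear of the coupler. I carry it over to the tray.

>>> {"fn": "send_rows", "kwargs": {"dr": [[0, 0, -0.3], [0, 0, -0.6], [0, 0, -1], [0, 0, -1.4], [0, 0, -1.8], [0, 0, -2.2], [0, 0, -2.6], [0, 0, -3]], "xyz": [[0.5, -2, 0], [1, -5, 0], [2, -9, 0], [3, -13, 0], [4, -17, 0], [5, -21, 0], [6, -25, 0], [7, -29, 0]], "jaw": [30, 30, 30, 30, 30, 30, 30, 30]}}

```text
time_s: 13.65
eef_pos: [0.5613, 0.0316, 0.22]
eef_rot: [-0.0, 0.995, 0.098, -0.0]
wrist_force: [0.8, -0.2, -3.6]
opening: 0.463
grasp_force: 61.2
```

```bash
python3 - <<'E'
from h import *
rel([(.60,.25,.219,11.6)])
E
```

```text
dr [-0.0, 0.0, -0.05] xyz [8.07, -20.66, 0.1]
```

>>> {"fn": "send_rows", "kwargs": {"dr": [[0, 0, 0], [0, 0, 0], [0, 0, 0], [0, 0, 0], [0, 0, 0], [0, 0, 0], [0, 0, 0], [0, 0, 0]], "xyz": [[1.5, -4, 0], [3.1, -8, 0], [4.7, -12, 0], [6.2, -16, 0], [7.5, -19, 0], [8.1, -20.7, 0], [8.1, -20.7, 0], [8.1, -20.7, 0]], "jaw": [30, 30, 30, 30, 30, 30, 30, 30]}}

```text
time_s: 14.65
eef_pos: [0.6001, 0.248, 0.22]
eef_rot: [0.0, 0.995, 0.097, -0.0]
wrist_force: [-0.2, -0.1, -3.8]
opening: 0.459
grasp_force: 61.3
```

>>> {"fn": "send_rows", "kwargs": {"dr": [[0, 0, 0], [0, 0, 0], [0, 0, 0], [0, 0, 0], [0, 0, 0], [0, 0, 0], [0, 0, 0], [0, 0, 0]], "xyz": [[0, 0, 3], [0, 0, 6], [0, 0, 9], [0, 0, 12], [0, 0, 14], [0, 0, 15.5], [0, 0, 16], [0, 0, 16]], "jaw": [30, 30, 30, 30, 30, 30, 30, 30]}}

```text
time_s: 15.65
eef_pos: [0.6006, 0.249, 0.0607]
eef_rot: [-0.0, 0.995, 0.098, 0.0]
wrist_force: [-0.3, 0.7, -3.9]
opening: 0.463
grasp_force: 61.3
```

```bash
python3 - <<'E'
from h import *
o=ctrl.get_obs();print(o['time_s'],o['eef_pos'],o['wrist_force'])
t=ctrl.camera('top')[:,:,::-1];c=ctrl.camera('scene')[:,:,::-1]
cv2.imwrite('pics/w5.png',np.hstack([cv2.resize(t[100:250,90:240],(400,400)),cv2.resize(c[160:310,340:490],(400,400))]))
E
```

```text
15.65 [0.60056034 0.24903645 0.06069479] [-0.2709468   0.72562938 -3.93898508]
```

View pics/w5.png

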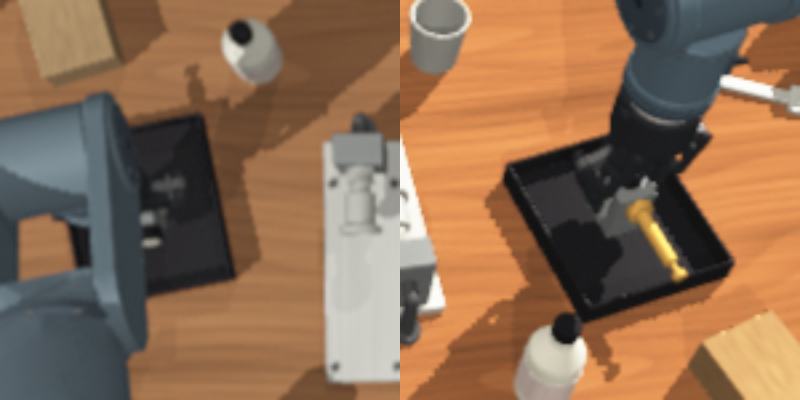

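The unit is over the tray's middle. I lower gently and watch the force.

>>> {"fn": "send_rows", "kwargs": {"dr": [[0, 0, 0], [0, 0, 0], [0, 0, 0], [0, 0, 0], [0, 0, 0], [0, 0, 0], [0, 0, 0], [0, 0, 0]], "xyz": [[0, 0, 0.5], [0, 0, 0.9], [0, 0, 1.2], [0, 0, 1.4], [0, 0, 1.5], [0, 0, 1.55], [0, 0, 1.6], [0, 0, 1.6]], "jaw": [30, 30, 30, 30, 30, 30, 30, 30]}}

```text
time_s: 16.75
eef_pos: [0.6002, 0.249, 0.0443]
eef_rot: [-0.0, 0.995, 0.098, 0.0]
wrist_force: [0.4, -0.1, -4.8]
opening: 0.463
grasp_force: 61.3
```

>>> {"fn": "send_rows", "kwargs": {"dr": [[0, 0, 0], [0, 0, 0], [0, 0, 0], [0, 0, 0], [0, 0, 0], [0, 0, 0], [0, 0, 0], [0, 0, 0]], "xyz": [[0, 0, 0.05], [0, 0, 0.1], [0, 0, 0.13], [0, 0, 0.16], [0, 0, 0.18], [0, 0, 0.2], [0, 0, 0.2], [0, 0, 0.2]], "jaw": [30, 30, 30, 30, 30, 30, 30, 30]}}

```text
time_s: 17.75
eef_pos: [0.6003, 0.2491, 0.0433]
eef_rot: [0.0, 0.995, 0.098, 0.0]
wrist_force: [-4.3, -1.5, 7.0]
opening: 0.462
grasp_force: 62.3
```

It has touched down (+7 N). I open slowly, then rise.

>>> {"fn": "send_rows", "kwargs": {"dr": [[0, 0, 0], [0, 0, 0], [0, 0, 0], [0, 0, 0], [0, 0, 0], [0, 0, 0], [0, 0, 0], [0, 0, 0]], "xyz": [[0, 0, -0.1], [0, 0, -0.1], [0, 0, -0.1], [0, 0, -0.1], [0, 0, -0.1], [0, 0, -0.1], [0, 0, -0.1], [0, 0, -0.1]], "jaw": [47, 50, 54, 60, 66, 72, 76, 80]}}

```text
time_s: 18.75
eef_pos: [0.6002, 0.249, 0.0433]
eef_rot: [-0.0, 0.995, 0.098, 0.0]
wrist_force: [-0.0, -0.1, -1.0]
opening: 0.802
grasp_force: 0.0
```

>>> {"fn": "send_rows", "kwargs": {"dr": [[0, 0, 0], [0, 0, 0], [0, 0, 0], [0, 0, 0], [0, 0, 0], [0, 0, 0], [0, 0, 0], [0, 0, 0]], "xyz": [[0, 0, -1], [0, 0, -3], [0, 0, -6], [0, 0, -9], [0, 0, -13], [0, 0, -17], [-5, 0, -18], [-10, 0, -18]], "jaw": [80, 80, 80, 80, 80, 80, 80, 80]}}

```text
time_s: 19.75
eef_pos: [0.5023, 0.2296, 0.2266]
eef_rot: [-0.0, 0.995, 0.098, 0.003]
wrist_force: [0.5, 0.4, 0.4]
opening: 0.799
grasp_force: 0.0
```

>>> {"fn": "send_rows", "kwargs": {"dr": [[0, 0, 0], [0, 0, 0], [0, 0, 0], [0, 0, 0], [0, 0, 0], [0, 0, 0], [0, 0, 0], [0, 0, 0]], "xyz": [[-5, 0, -2], [-10, 0, -2], [-12, 0, -2], [-12, 0, -2], [-12, 0, -2], [-12, 0, -2], [-12, 0, -2], [-12, 0, -2]], "jaw": [80, 80, 80, 80, 80, 80, 80, 80]}}

```text
time_s: 20.75
eef_pos: [0.3846, 0.2063, 0.243]
eef_rot: [0.0, 0.995, 0.098, -0.0]
wrist_force: [-1.2, -0.1, 0.3]
opening: 0.801
grasp_force: 0.0
```

```bash
python3 - <<'E'
from h import *
o=ctrl.get_obs();print(o['time_s'],o['eef_pos'],o['wrist_force'])
t=ctrl.camera('top')[:,:,::-1];c=ctrl.camera('scene')[:,:,::-1]
cv2.imwrite('pics/w6.png',np.hstack([cv2.resize(t[100:300,90:365],(420,400)),cv2.resize(c[160:310,340:490],(380,400))]))
E
```

```text
20.75 [0.38455683 0.20626206 0.24303739] [-1.21460268 -0.06242779  0.31606724]
```

View pics/w6.png

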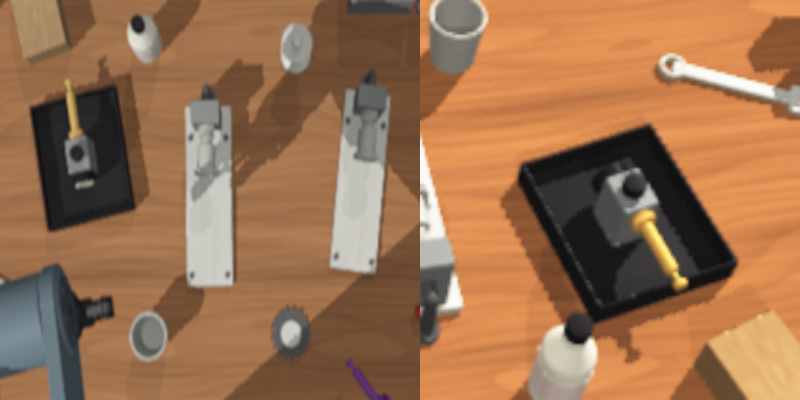

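The unit stands upright at the tray's middle. The cup and bottle have not moved, and both sleeves are forward.

```bash
python3 -c "
from bench import ctrl
print(ctrl.hand_in())"
```

```text
the job is handed in; nothing more can be done
None
```

The gauge unit was released from its coupler, the sleeve snapped forward again, and the unit now stands upright and let go at the middle of the black tray; the job was handed in just after 20.75 s, with no verdict returned.

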